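# Clear and zero the kitchen scale

## Task

Zero the kitchen scale: first take the lemon off its pan and lay it in the oval relish dish. Then push the round knob in the middle of the dial in against its spring and, keeping it in, turn it anticlockwise, with fresh grips as needed, until the broad arrow-headed drag hand under the glass is fully back against its stop at zero; leave the other things on the worktop where they are.

Things in the scene. Friction and masses are not known exactly. Their poses are not given: they have to be found in the camera images.
- kitchen_scale: mechanical kitchen scale, cream wedge-shaped body 246 mm deep (x), 170 mm wide (y), 100 mm tall without the pan, standing firmly. Origin: centre of its underside on the worktop; z up; its sloping front with the round dial faces its -x. Wall cabinets hang over the back of the worktop, beyond world x = 0.58 and from 0.45 m up
- glass_center (a point): centre of the dial glass, on the scale. z: outward normal of the dial, leaning 30 degrees from vertical to the scale's front; x: up the slope to 12 o'clock, where the zero mark is. Steel bezel flush with the glass, 134 mm across. It lies at (-0.0745, 0, 0.0817) in the scale's frame
- knob_top (a point): centre of the top of the reset knob in the middle of the dial: black round ribbed knob, 42 mm across, 24 mm tall, on a thin shaft. z: outward along its axis (the dial's normal); x and y turn with it. Out, its underside is 7 mm off the glass and its top 31 mm; pushed in, 6 mm less. It turns without end and does not move the drag hand while it is out
- knob_press (a joint): how far the reset knob is pushed in along its axis, m: 0 out, 0.006 fully in. Spring: 2 N at first, 6 N fully in; it comes out when let go. Fully in (5 mm or more), a six-tooth clutch takes the drag hand along, after up to 0.7 rad of lost motion; it turns easily (0.02 N m) until the drag hand meets its firm stop
- drag_hand (a joint): angle of the broad, short, arrow-headed drag hand under the glass, which keeps the highest load shown: rad clockwise (seen facing the dial) from the zero mark (a printed black wedge at 12 o'clock), 0 (on its stop) to 5.25. It stays where it is left; only the pushed-in knob or the live hand moves it
- live_hand (a joint): angle of the thin, long live hand, which shows the load on the pan: rad clockwise from the zero mark, 5.1 rad per kg (0.5 to 0.9 with the lemon, 0 with the pan empty). It pushes the drag hand up before it, so load on the pan or pressing on it keeps the drag hand from zero
- pan_center (a point): centre of the pan's floor, on the pan, 132 mm up when empty (sinks 20 mm per kg); round steel pan, 144 mm across its rim, which is 8 mm higher than the floor
- lemon: yellow lemon lying on the pan, 71 mm long (its x axis), 53 mm wide (y), 51 mm tall (z), 110 to 170 g. Origin: centre of its underside as it lies at the start; it turns with the lemon
- lemon_center (a point): the middle of the lemon
- relish_dish: white glazed scalloped oval dish, hollow, 108 mm (x) by 173 mm (y), rim 36 to 49 mm high, inner floor about 10 mm up and about 60 mm by 90 mm, sides sloping outward. Origin: centre of its underside; z up; loose, 240 g
- wine_glass: bystander, loose: clear stemmed wine glass, 81 mm across, 201 mm tall. Origin: underside centre. To be left where it is
- pepper_mill: bystander, loose: turned dark wood pepper mill, 58 mm across, 170 mm tall. Origin: underside centre. To be left where it is
- shot_glass: bystander, loose: small clear shot glass, 48 mm across, 61 mm tall. Origin: underside centre. To be left where it is
- jigger: bystander, loose: plated double-cone bar jigger, 43 mm across, 70 mm tall. Origin: underside centre. To be left where it is
- tumbler: bystander, loose: clear tumbler, 80 mm across, 88 mm tall. Origin: underside centre. To be left where it is
- egg_cup: bystander, loose: plated egg cup, 46 mm across, 60 mm tall. Origin: underside centre. To be left where it is
- tea_mug: bystander, loose: white mug, 78 mm across, 97 mm tall. Origin: underside centre. To be left where it is
- teaspoon: bystander, loose: teaspoon, 138 mm long, lying flat. Origin: underside centre. To be left where it is
- pencil: bystander, loose: pencil, 142 mm long, lying flat. Origin: underside centre. To be left where it is
- pantry_book: bystander, loose: closed black notebook, 148 x 110 x 16 mm, lying flat. Origin: underside centre. To be left where it is
Things that resemble listed ones, but are neither listed nor needed, are in the scene too. Several things have the shape of the lemon; the one meant has the colours described above.

How it is judged (in metres and radians):
On the way, in this order (a step that is already met when the one before it is completed fails the run):
1. the lemon lies in the relish dish, let go (horizontal distance between lemon_center and relish_dish below 0.06 m and height (world z) of lemon_center below 0.07 m and angle between relish_dish's own z axis and vertical below 0.3 rad and contact force between the fingers and lemon below 0.05 N), for 0.3 s.
2. the drag hand is back at its zero stop (value of joint drag_hand below 0.06 rad), for 0.2 s.
At the end, for the whole second after the job is handed in: The drag hand stands at zero (within 0.06 rad of its stop) and so does the live hand (pan empty), the knob is out; the lemon rests in the upright relish dish, its middle within 60 mm of the dish's centre and less than 70 mm up (horizontal distance between lemon_center and relish_dish below 0.06 m and height (world z) of lemon_center below 0.07 m and angle between relish_dish's own z axis and vertical below 0.3 rad and value of joint each of drag_hand, live_hand below 0.06 rad and value of joint knob_press below 0.0015 m and linear speed of lemon below 0.02 m/s); the robot touches nothing.
It fails at once if a bystander (glass, mill, mug, spoon, pencil, notebook ...) is moved more than 30 mm (distance of any of wine_glass, pepper_mill, shot_glass, jigger, tumbler, egg_cup, tea_mug, teaspoon, pencil, pantry_book from where it was at the start of the episode above 0.03 m).
It also fails if it takes over 70 s, if anything falls off the work surface, if the arm or the gripper's body presses on something with over 40 N, if the wrist force passes 120 N, or if a joint passes its speed limit or range.

## Robot

A 6-joint arm with a two-finger parallel gripper is mounted at the origin on a cart in front of the work surface, level with it; the furniture and walls round the work are solid. World frame = base frame: x ahead of the robot, y to its left, z up, the work surface at z = 0. Lengths are in m, angles in degrees, forces in N, time in s.
With the tool pointing down it reaches from about 0.25 to 0.725 m from the base axis. Payload 9.7 kg.
Tool frame: the origin (TCP) lies at the centre of the arm's flange, where the gripper is bolted on; the fingertips stand 173 mm ahead of it and the grasp point (between the pads) lies 155 mm ahead of it; z points along the fingers, y is the line along which they close (so a half turn about z gives the same grasp; the last joint's range is limited). The gripper opens to 85 mm and grips with 20 to 120 N. Pads are 22 mm wide; open, the fingers measure 114 mm over their backs; the gripper's body (76 mm by 85 mm) begins 54 mm behind the grasp point. The pads swing forward as they close: fully open they stand 13 mm farther back than shut.
Start: joints at [72.422, 4.979, 10.078, 95.1, 0, 90], TCP at [0.166, 0.524, 0.405] pointing down, gripper open.
Joint ranges: [-179.16, 179.16], [-48.56, 103.87], [-65.8, 70.77], [-126.05, 130.52], [-82.76, 87.17], [-180, 180]. Speed limits (degrees/s): [127.2, 127.2, 147.25, 180, 180, 180].

## Interface

Orientations are given as [roll, pitch, yaw] about the fixed x, y, z axes, in that order (R = Rz(yaw) Ry(pitch) Rx(roll)).
In Python, from workcell import monitor, camera, get_calibration, bot gives the robot as it stands.
- The arm moves only by the tool carry_out, never from a script. Its argument "targets" is text: rows parted by semicolons, each of 7 numbers parted by spaces: the shift along the tool's x, y, z in units of 0.04 m (1.0 is 0.04 m), then the turn, a rotation vector about the tool's x, y, z in units of 0.1 rad (1.0 is 0.1 rad), then the opening, from -1 (shut) to 1 (fully open), so that 0 is half open. A call has exactly 8 rows; each row shifts and turns the commanded pose from where the row before left it, along the tool's axes as they then stand; what a row does not reach is not made up. A row lasts 1/12 s, in which the tool goes at most 41.7 mm and 7.16 degrees, less where a joint would pass 70% of its speed; a pose out of reach is approached as far as the arm can. A call with a number of a shift or a turn outside -1 to 1 is refused whole. A call with a gripper value outside its range is refused whole. The fingers move at their own pace and stop on an object; "newtons" is the grip in N (left out, the last holds). Time passes only in rows, so rows that do not move let the fingers close, or fill a call up. It gives the time, the measured TCP pose, the force, the opening and the grip force at its end, in the units of the state.
- monitor.get_obs(): the state, without advancing time (a new reading comes with each control period).
- camera(name): name is "side" or "top" or "wrist"; returns the picture (384x512x3 uint8, red, green, blue); there is no depth.
- get_calibration(name): a dict with "fx", "fy", "cx", "cy" (pixels), "view" (4x4, takes a point from world to camera coordinates). Camera axes: x right, y down, z forward; pixel columns grow to the right and rows downward; lengths in m; the calibration is good to about 2 mm. A picture is of the moment at which its call begins: read the wrist's pose just before it. get_calibration takes no time and is no camera call; for the wrist camera it gives the pose at the moment of the call.
- bot.job_done(): hands the job in; it is judged then, once.
The state is a dict: "time": time; "q": joint angles; "qd": joint speeds; "joint_efforts": joint torques, N m; "ee_pos": TCP position; "tcp_rot": TCP orientation; "wrist_force": force on the tool from outside, world axes, zero at the start; "torque": the same for the moment, N m; "opening": finger opening in m; "grasp_force": force on a finger pad.
Only numpy, scipy, OpenCV 4.12 (cv2) and the standard library are available. Lean on these libraries where they do the work, as an engineer would, in place of code of your own. Each camera call takes 0.05 s, during which the arm holds its last target. There are 200 camera calls.

## Working session

There is one attempt and no reset: what is moved stays moved. The work goes in short steps, Python scripts to look and compute and a tool call to move; the robot and the scene stay as the last step left them, time stands still between calls to the robot, and variables do not carry over. Pictures are saved under pics/ and viewed, at most 10 in all, crops included, and the job is handed in when it is done.

Besides the shell and the picture viewer there is one more tool, called after "Request:" as name(argument=value, ...) on one line, values as JSON. carry_out: Moves the arm, as the interface text tells. Shifts and turns lie within -1 to 1; 1 stands for 0.04 m of shift or 0.1 rad of turn. Its arguments: {"type":"object","properties":{"targets":{"type":"string"},"newtons":{"type":"number"}},"required":["targets"]}

```bash
mkdir -p pics
python3 - <<'E'
from workcell import monitor,camera,get_calibration
import cv2,numpy as np
a=camera("top");b=camera("side")
np.save('top.npy',a);np.save('side.npy',b)
cv2.imwrite('pics/top.png',cv2.resize(a[:,:,::-1],(800,600),interpolation=2))
cv2.imwrite('pics/side.png',cv2.resize(b[:,:,::-1],(800,600),interpolation=2))
for n in("top","side"):
  c=get_calibration(n);print(n,c)
print(monitor.get_obs())
E
```

```text
top {'fx': 421.1628295545519, 'fy': 421.1628295545519, 'cx': 253.99309808520707, 'cy': 188.14737083794154, 'view': array([[-1.09505755e-02, -9.99939930e-01, -4.71459068e-04,
         8.52376647e-02],
       [-9.95014915e-01,  1.09433762e-02, -9.91239672e-02,
         5.37671204e-01],
       [ 9.91231721e-02, -6.16355684e-04, -9.95074981e-01,
         1.81781379e+00],
       [ 0.00000000e+00,  0.00000000e+00,  0.00000000e+00,
         1.00000000e+00]])}
side {'fx': 408.9257290579219, 'fy': 408.9257290579219, 'cx': 256.1018848378505, 'cy': 194.55048529977128, 'view': array([[-0.96517784, -0.26090856,  0.01893298,  0.49945879],
       [-0.14047816,  0.45589392, -0.87887805,  0.15792311],
       [ 0.22067538, -0.85093328, -0.47667067,  1.67651587],
       [ 0.        ,  0.        ,  0.        ,  1.        ]])}
{'time': 0.1, 'q': array([7.24228046e+01, 5.00841039e+00, 1.00421323e+01, 9.50983800e+01,
       7.19943085e-04, 8.99987776e+01]), 'qd': array([ 0.04415348,  0.03645   ,  0.16738104, -0.04295668, -0.06395497,
        0.0968364 ]), 'joint_efforts': array([ 1.88488528e-03, -5.21564126e+01,  4.65652263e+01,  1.60403992e-02,
        6.21638463e-06,  1.20882189e-05]), 'ee_pos': array([0.16609898, 0.52433898, 0.40407752]), 'tcp_rot': array([-1.79935342e+02, -7.21322143e-04,  1.62424026e+02]), 'wrist_force': array([ 0.53709994, -0.4370958 , -0.41797372]), 'torque': array([-0.02749636, -0.02841204,  0.06872939]), 'grasp_force': 0.0, 'opening': 0.0855425027760329}
```

View pics/top.png

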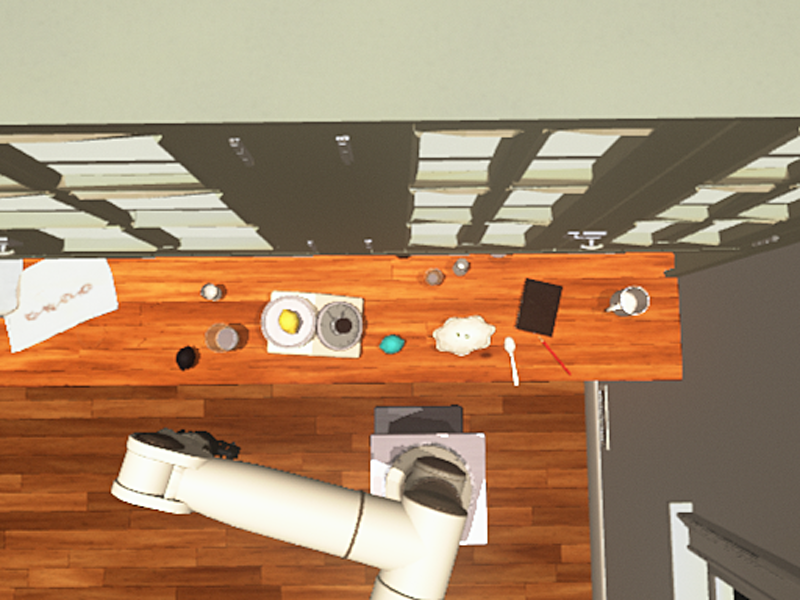

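View pics/side.png

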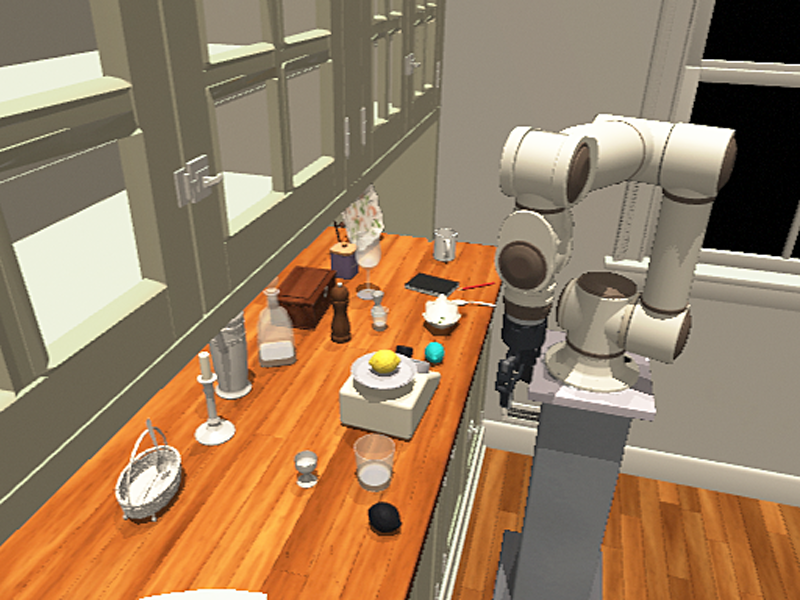

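Lemon-shaped candidates in the top view are yellow (289,322), teal (391,344) and black (186,357). I choose the yellow one on the pan. The dial is at (341,326), the scale's front faces world -y, and the oval dish is at (464,335). The close crop below checks the choice.

```bash
cat > h.py <<'E'
import numpy as np,cv2
from scipy.spatial.transform import Rotation as R
from workcell import monitor,camera,get_calibration
def onplane(c,u,v,z):
    V=c['view'];r=V[:3,:3].T@np.array([(u-c['cx'])/c['fx'],(v-c['cy'])/c['fy'],1]);o=-V[:3,:3].T@V[:3,3]
    return o+r*(z-o[2])/r[2]
def proj(c,p):
    q=c['view'][:3,:3]@np.array(p)+c['view'][:3,3];return c['fx']*q[0]/q[2]+c['cx'],c['fy']*q[1]/q[2]+c['cy']
E
python3 - <<'E'
from h import *
c=get_calibration("top");k=.64
for n,u,v,z in[("pan",289,322,.135),("lemon",289,322,.16),("dial",340,326,.082),("knob",343,325,.108),("dish",464,335,.04),("teal",391,344,.025),("tumbler",224,338,.06),("egg",211,291,.06),("edgeR",362,326,.05),("mid",437,275,.05),("clear2",461,266,.05),("bl",269,354,.1),("br",361,357,.0),("spoon",511,345,0)]:
  print(n,onplane(c,(u+.5)*k-.5,(v+.5)*k-.5,z).round(3))
a=np.load('top.npy');b=np.load('side.npy')
x=cv2.resize(a[175:240,150:330,::-1],(800,289),interpolation=2)
y=cv2.resize(b[215:280,205:325,::-1],(554,300),interpolation=2)
o=np.zeros((600,800,3),np.uint8);o[:289]=x;o[295:595,:554]=y
cv2.imwrite('pics/crop.png',o)
E
```

```text
pan [0.458 0.364 0.135]
lemon [0.456 0.36  0.16 ]
dial [0.448 0.235 0.082]
knob [0.45  0.225 0.108]
dish [ 0.422 -0.104  0.04 ]
teal [0.4   0.098 0.025]
tumbler [0.42  0.554 0.06 ]
egg [0.55  0.592 0.06 ]
edgeR [0.449 0.177 0.05 ]
mid [ 0.589 -0.032  0.05 ]
clear2 [ 0.613 -0.099  0.05 ]
bl [0.375 0.423 0.1  ]
br [0.365 0.183 0.   ]
spoon [ 0.394 -0.24   0.   ]
```

View pics/crop.png

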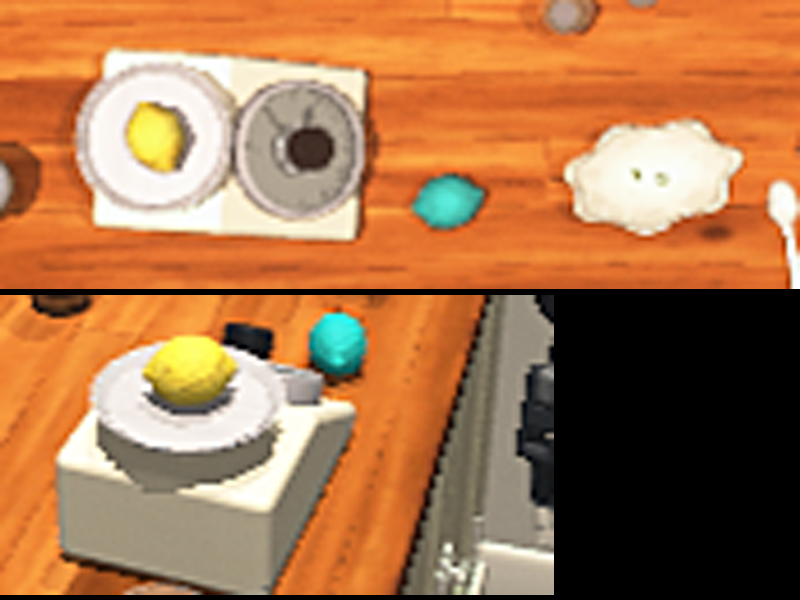

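The close crop confirms the yellow lemon on the pan. The scale's yaw is about 86°, and the lemon's long axis is about 30° from world x.

Request:
carry_out(targets="-1 -0.2 0 0 0 0 1;-1 -0.2 0 0 0 0 1;-1 -0.2 0 0 0 0 1;-1 -0.2 0 0 0 0 1;-1 -0.2 0 0 0 0 1;-1 -0.2 0 0 0 0 1;-1 -0.2 0 0 0 0 1;-1 -0.2 0 0 0 0 1")

```text
time: 0.77
ee_pos: [0.4534, 0.3653, 0.4044]
tcp_rot: [-180.0, -0.0, 162.4]
wrist_force: [0.3, 0.7, 0.0]
opening: 0.0853
grasp_force: 0.0
```

Request:
carry_out(targets="0 0 0 0 0 1 1;0 0 0 0 0 1 1;0 0 0 0 0 1 1;0 0 0 0 0 1 1;0 0 0 0 0 1 1;0 0 0 0 0 1 1;0 0 0 0 0 1 1;0 0 0 0 0 1 1")

```text
time: 1.43
ee_pos: [0.4519, 0.3667, 0.4042]
tcp_rot: [-180.0, 0.0, 116.3]
wrist_force: [-0.6, 0.1, 0.7]
opening: 0.0857
grasp_force: 0.0
```

Request:
carry_out(targets="0 0 0 0 0 1 1;0 0 0 0 0 1 1;0 0 0 0 0 1 1;0 0 0 0 0 1 1;0 0 0 0 0 1 1;0 0 0 0 0 1 1;0 0 0 0 0 1 1;0 0 0 0 0 1 1")

```text
time: 2.1
ee_pos: [0.4518, 0.3667, 0.4042]
tcp_rot: [-180.0, 0.0, 70.5]
wrist_force: [-0.4, -0.8, 0.1]
opening: 0.0853
grasp_force: 0.0
```

Run:
```python
from h import *
o=monitor.get_obs();print(o['time'],o['ee_pos'].round(3),o['tcp_rot'].round(1),o['q'].round(1))
c=get_calibration("wrist");a=camera("wrist");np.savez('w1.npz',a=a,**c)
V=c['view'];print((-V[:3,:3].T@V[:3,3]).round(3),V[:3,:3].round(2),c['fx'])
for p in [(.456,.36,.16),(.458,.364,.132),(.45,.225,.108),(.42,-.104,.04)]:print(proj(c,p))
cv2.imwrite('pics/w1.png',cv2.resize(a[:,:,::-1],(800,600),interpolation=2))
```

```text
2.1 [0.452 0.367 0.404] [-180.     0.    70.5] [ 39.1   9.5  15.   95.6  -0.  148.6]
[0.475 0.433 0.373] [[ 0.94 -0.33 -0.  ]
 [-0.32 -0.91  0.28]
 [-0.09 -0.26 -0.96]] 304.72579928354975
(np.float64(255.80163501622755), np.float64(208.2856878534503))
(np.float64(255.54107346047), np.float64(191.90139931053616))
(np.float64(291.7784698505362), np.float64(310.8539252342199))
(np.float64(330.13949395455853), np.float64(460.1927482449882))
```

View pics/w1.png

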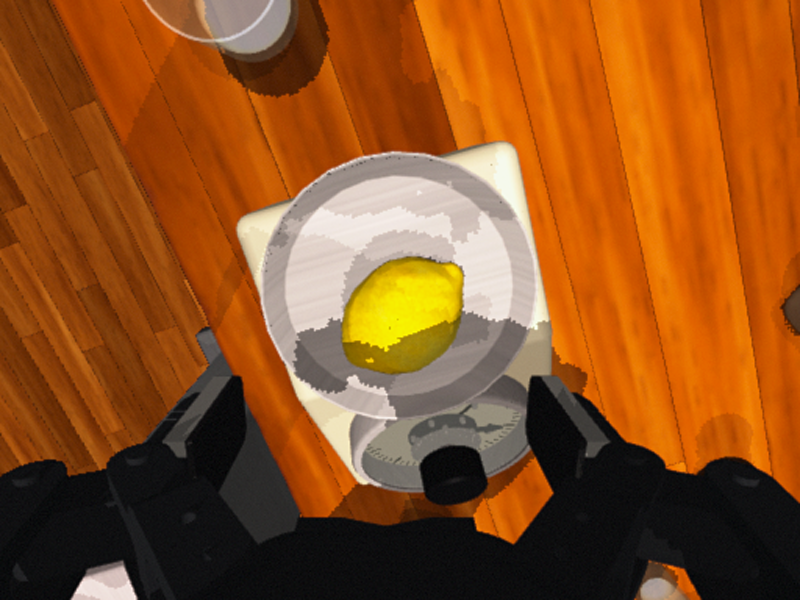

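The lemon is centred at about (403,315), its tip is at (460,268), and the knob is at (453,470). J6 can't reach yaw 23, so I'll grip at the half-turn equivalent, about 203.

Request:
carry_out(targets="0 0 0 0 0 -1 1;0 0 0 0 0 -1 1;0 0 0 0 0 -1 1;0 0 0 0 0 -1 1;0 0 0 0 0 -1 1;0 0 0 0 0 -1 1;0 0 0 0 0 -1 1;0 0 0 0 0 -1 1")

```text
time: 2.82
ee_pos: [0.4518, 0.3667, 0.4043]
tcp_rot: [-180.0, 0.0, 117.0]
wrist_force: [-0.1, 0.2, -0.4]
opening: 0.0857
grasp_force: 0.0
```

Request:
carry_out(targets="0 0 0 0 0 -1 1;0 0 0 0 0 -1 1;0 0 0 0 0 -1 1;0 0 0 0 0 -1 1;0 0 0 0 0 -1 1;0 0 0 0 0 -1 1;0 0 0 0 0 -1 1;0 0 0 0 0 -1 1")

```text
time: 3.48
ee_pos: [0.4518, 0.3667, 0.4043]
tcp_rot: [-180.0, -0.0, 162.9]
wrist_force: [-0.3, -0.6, -0.2]
opening: 0.0856
grasp_force: 0.0
```

Request:
carry_out(targets="0 0 0 0 0 -1 1;0 0 0 0 0 -1 1;0 0 0 0 0 -1 1;0 0 0 0 0 -1 1;0 0 0 0 0 -1 1;0 0 0 0 0 -1 1;0 0 0 0 0 -1 1;0 0 0 0 0 0 1")

```text
time: 4.15
ee_pos: [0.4518, 0.3667, 0.4043]
tcp_rot: [-180.0, -0.0, -157.1]
wrist_force: [0.5, -0.0, 0.1]
opening: 0.0856
grasp_force: 0.0
```

Run:
```python
from h import *
d=dict(np.load('w1.npz'));k=.64
for n,u,v,z in[("lemon",403,315,.155),("tip",460,268,.155),("end",350,365,.15),("panL",262,285,.137),("panR",537,285,.137),("panT",400,152,.137),("panB",398,417,.137),("knobtop",453,462,.1085)]:
  print(n,onplane(d,(u+.5)*k-.5,(v+.5)*k-.5,z).round(4))
o=monitor.get_obs();p=o['ee_pos'];print(p.round(4),o['tcp_rot'].round(1),o['q'].round(1))
c=get_calibration("wrist");a=camera("wrist");np.savez('w2.npz',a=a,**c)
# yellow mask centre
h=cv2.cvtColor(a,cv2.COLOR_RGB2HSV);m=cv2.inRange(h,(22,150,60),(35,255,255))
n,l,s,ce=cv2.connectedComponentsWithStats(m);i=1+np.argmax(s[1:,4]);print(s[i],ce[i])
pts=np.array([onplane(c,u,v,.155)[:2] for v,u in np.argwhere(l==i)]);print(pts.mean(0));w,v=np.linalg.eigh(np.cov(pts.T));print(np.sqrt(w)*4,np.degrees(np.arctan2(v[1,1],v[0,1])))
```

```text
lemon [0.4587 0.363  0.155 ]
tip [0.4914 0.376  0.155 ]
end [0.4243 0.345  0.15  ]
panL [0.3945 0.3966 0.137 ]
panR [0.5274 0.3496 0.137 ]
panT [0.4824 0.4346 0.137 ]
panB [0.4355 0.3016 0.137 ]
knobtop [0.4534 0.2434 0.1085]
[0.4518 0.3667 0.4043] [-180.    -0.  -157.1] [39.1  9.5 15.  95.6  0.  16.2]
[ 204  161   68   88 4410] [237.83537415 204.48526077]
[0.45741803 0.36254508]
[0.05119824 0.0664579 ] -159.3045422911035
```

Request:
carry_out(targets="-0.1 -0.15 0.4 0 0 0 1;0 0 0.5 0 0 0 1;0 0 0.5 0 0 0 1;0 0 0.5 0 0 0 1;0 0 0.4 0 0 0 1;0 0 0 0 0 0 1;0 0 0 0 0 0 -0.1;0 0 0 0 0 0 -0.1", newtons=25)

```text
time: 4.87
ee_pos: [0.458, 0.3627, 0.3139]
tcp_rot: [180.0, 0.1, -157.5]
wrist_force: [-0.3, -0.4, 0.4]
opening: 0.0642
grasp_force: 0.0
```

Request:
carry_out(targets="0 0 0 0 0 0 -0.3;0 0 0 0 0 0 -0.3;0 0 0 0 0 0 -0.3;0 0 0 0 0 0 -0.3;0 0 0 0 0 0 -0.3;0 0 0 0 0 0 -0.3;0 0 0 0 0 0 -0.3;0 0 -0.2 0 0 0 -0.3")

```text
time: 5.53
ee_pos: [0.4575, 0.3624, 0.3192]
tcp_rot: [-180.0, -0.2, -157.5]
wrist_force: [-1.2, 0.2, -1.8]
opening: 0.0501
grasp_force: 26.3
```

Request:
carry_out(targets="0 0 -0.6 0 0 0 -0.3;0 0 -0.8 0 0 0 -0.3;0 0 -0.8 0 0 0 -0.3;0.44 -0.87 0 0 0 0 -0.3;0.44 -0.87 0 0 0 0 -0.3;0.44 -0.87 0 0 0 0 -0.3;0.44 -0.87 0 0 0 0 -0.3;0.44 -0.87 0 0 0 0 -0.3")

```text
time: 6.2
ee_pos: [0.4424, 0.1666, 0.4088]
tcp_rot: [180.0, -0.0, -157.4]
wrist_force: [0.3, -0.9, -2.1]
opening: 0.0501
grasp_force: 26.6
```

Request:
carry_out(targets="0.44 -0.87 0 0 0 0 -0.3;0.44 -0.87 0 0 0 0 -0.3;0.44 -0.87 0 0 0 0 -0.3;0.44 -0.87 0 0 0 0 -0.3;0.44 -0.87 0 0 0 0 -0.3;0 0 0 0 0 1 -0.3;0 0 0 0 0 1 -0.3;0 0 0 0 0 1 -0.3")

```text
time: 6.87
ee_pos: [0.4281, -0.0272, 0.409]
tcp_rot: [180.0, -0.0, -175.1]
wrist_force: [-0.5, -0.1, -2.0]
opening: 0.0498
grasp_force: 26.7
```

Run:
```python
from h import *
o=monitor.get_obs();p=o['ee_pos'];print(o['time'],p.round(4),o['tcp_rot'].round(1),o['q'].round(1),o['opening'])
c=get_calibration("wrist");a=camera("wrist");np.savez('w3.npz',a=a,**c)
for q in [(.422,-.104,.04),(.422,-.104,.01)]:print(np.array(proj(c,q))/.64)
cv2.imwrite('pics/w3.png',cv2.resize(a[:,:,::-1],(800,600),interpolation=2))
```

```text
6.8667 [ 0.4281 -0.0272  0.409 ] [ 180.    -0.  -175.1] [ -3.6 -11.3  -5.   96.4   0.   -8.6] 0.049770329717443156
[278.19050183 244.92724441]
[286.49286244 238.33672952]
```

View pics/w3.png

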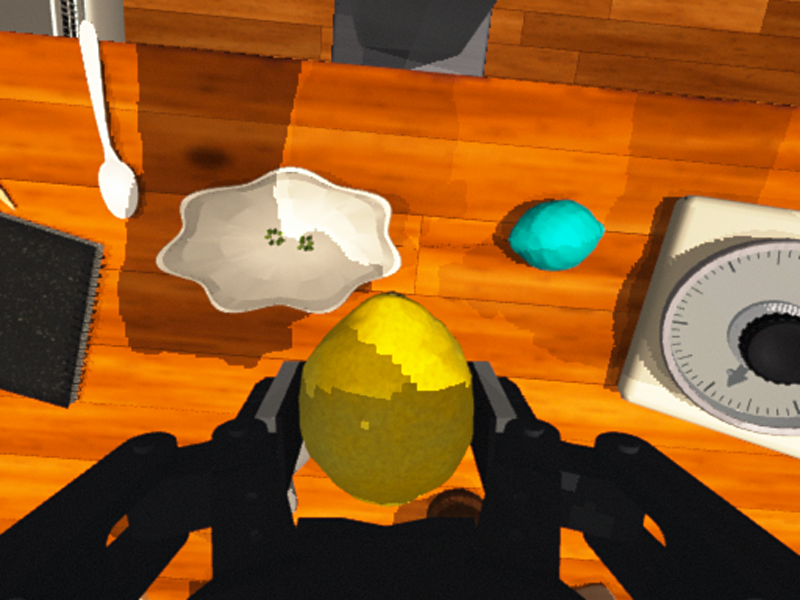

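Request:
carry_out(targets="0.17 -0.95 0 0 0 0 -0.3;0.17 -0.95 0 0 0 0 -0.3;0 0 0.8 0 0 0 -0.3;0 0 0.9 0 0 0 -0.3;0 0 0.9 0 0 0 -0.3;0 0 0.8 0 0 0 -0.3;0 0 0.6 0 0 0 -0.3;0 0 0.3 0 0 0 -0.3")

```text
time: 7.58
ee_pos: [0.421, -0.1028, 0.2336]
tcp_rot: [179.9, -0.2, -174.5]
wrist_force: [-0.3, -0.0, -1.3]
opening: 0.0499
grasp_force: 26.8
```

Request:
carry_out(targets="0 0 0.3 0 0 0 -0.3;0 0 0.2 0 0 0 -0.3;0 0 0.15 0 0 0 -0.3;0 0 0.1 0 0 0 -0.3;0 0 0 0 0 0 -0.3;0 0 0 0 0 0 -0.3;0 0 0 0 0 0 -0.3;0 0 0 0 0 0 -0.3")

```text
time: 8.25
ee_pos: [0.4224, -0.1032, 0.2074]
tcp_rot: [-180.0, 0.1, -174.7]
wrist_force: [-0.8, 0.6, -1.7]
opening: 0.0498
grasp_force: 26.8
```

Request:
carry_out(targets="0 0 0.1 0 0 0 -0.3;0 0 0.1 0 0 0 -0.3;0 0 0 0 0 0 -0.3;0 0 0 0 0 0 0.4;0 0 0 0 0 0 0.6;0 0 0 0 0 0 0.6;0 0 0 0 0 0 0.6;0 0 0 0 0 0 0.6")

```text
time: 8.92
ee_pos: [0.422, -0.1032, 0.1985]
tcp_rot: [180.0, -0.0, -174.7]
wrist_force: [0.6, -1.2, -0.2]
opening: 0.0684
grasp_force: 0.0
```

Request:
carry_out(targets="0 0 -0.3 0 0 0 0.6;0 0 -0.7 0 0 0 0.6;0 0 -0.9 0 0 0 0.6;0 0 -0.9 0 0 0 0.6;0 0 -0.9 0 0 0 0.6;0 0 -0.5 0 0 0 0.6;0 0 0 0 0 0 0.6;0 0 0 0 0 0 0.6")

```text
time: 9.58
ee_pos: [0.4222, -0.1032, 0.3683]
tcp_rot: [-179.9, 0.1, -174.7]
wrist_force: [0.0, -0.5, 0.0]
opening: 0.0683
grasp_force: 0.0
```

Run:
```python
from h import *
o=monitor.get_obs();p=o['ee_pos'];print(o['time'],p.round(4),o['tcp_rot'].round(1),o['q'].round(1),o['opening'])
c=get_calibration("wrist");a=camera("wrist");np.savez('w4.npz',a=a,**c)
print(np.array(proj(c,(.422,-.104,.04)))/.64)
cv2.imwrite('pics/w4.png',cv2.resize(a[:,:,::-1],(800,600),interpolation=2))
```

```text
9.5833 [ 0.4222 -0.1032  0.3683] [-1.799e+02  1.000e-01 -1.747e+02] [-13.7 -11.5  -9.6  91.7  -0.  -19.1] 0.06832288913908022
[383.53655609 273.46305665]
```

View pics/w4.png

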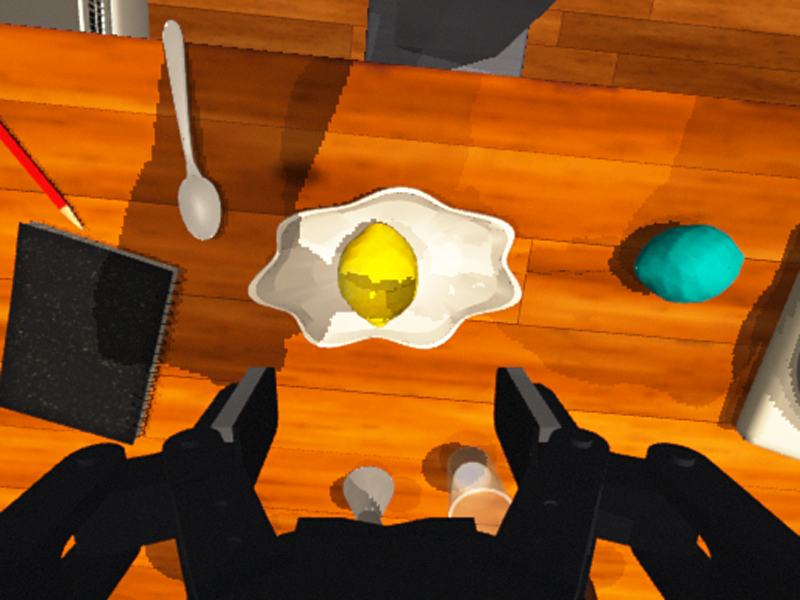

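The lemon lies centred in the dish at about (378,273). Next I go to a viewing pose along the dial's normal and wind J6 up for a single long stroke.

Request:
carry_out(targets="-0.18 0.98 0.2 0 0 0 0.6;-0.18 0.98 0.2 0 0 0 0.6;-0.18 0.98 0.2 0 0 0 0.6;-0.18 0.98 0.2 0 0 0 0.6;-0.18 0.98 0.2 0 0 0 0.6;0 0 0 -0.86 -0.14 0 0.6;0 0 0 -0.86 -0.14 0 0.6;0 0 0 -0.86 -0.14 0 0.6")

```text
time: 10.3
ee_pos: [0.4392, 0.0968, 0.325]
tcp_rot: [165.0, 2.3, -174.8]
wrist_force: [-0.5, 1.0, 0.5]
opening: 0.0681
grasp_force: 0.0
```

Request:
carry_out(targets="0 0 0 -0.86 -0.14 0 0.6;0 0 0 -0.86 -0.14 0 0.6;0 0 0 -0.86 -0.14 0 0.6;0 0 0 0 0 1 0.6;0 0 0 0 0 1 0.6;0 0 0 0 0 1 0.6;0 0 0 0 0 1 0.6;0 0 0 0 0 1 0.6")

```text
time: 10.97
ee_pos: [0.4393, 0.0952, 0.3251]
tcp_rot: [151.6, -9.8, 158.9]
wrist_force: [-0.9, 0.5, -0.6]
opening: 0.0682
grasp_force: 0.0
```

Request:
carry_out(targets="0 0 0 0 0 1 0.6;0 0 0 0 0 1 0.6;0 0 0 0 0 1 0.6;0 0 0 0 0 1 0.6;0 0 0 0 0 1 0.6;0 0 0 0 0 1 0.6;0 0 0 0 0 1 0.6;0 0 0 0 0 1 0.6")

```text
time: 11.63
ee_pos: [0.4393, 0.0953, 0.3251]
tcp_rot: [166.7, -27.1, 113.7]
wrist_force: [-0.1, 0.2, -0.4]
opening: 0.0681
grasp_force: 0.0
```

Run:
```python
from h import *
o=monitor.get_obs();p=o['ee_pos'];M=R.from_euler('xyz',o['tcp_rot'],degrees=True).as_matrix();print(o['time'],p.round(4),o['q'].round(1),M.round(3))
c=get_calibration("wrist");a=camera("wrist");np.savez('w5.npz',a=a,**c)
n=np.array([-.035,-.499,.866]);G=np.array([.451,.239,.0817])
print(np.array(proj(c,G))/.64,np.array(proj(c,G+.031*n))/.64)
cv2.imwrite('pics/w5.png',cv2.resize(a[:,:,::-1],(800,600),interpolation=2))
```

```text
11.6333 [0.4393 0.0953 0.3251] [  5.2 -13.1 -17.5  80.6  29.5  76. ] [[-0.358  0.933  0.032]
 [ 0.815  0.296  0.498]
 [ 0.455  0.204 -0.867]]
[392.98129219 290.78612853] [393.75866622 307.54078711]
```

View pics/w5.png

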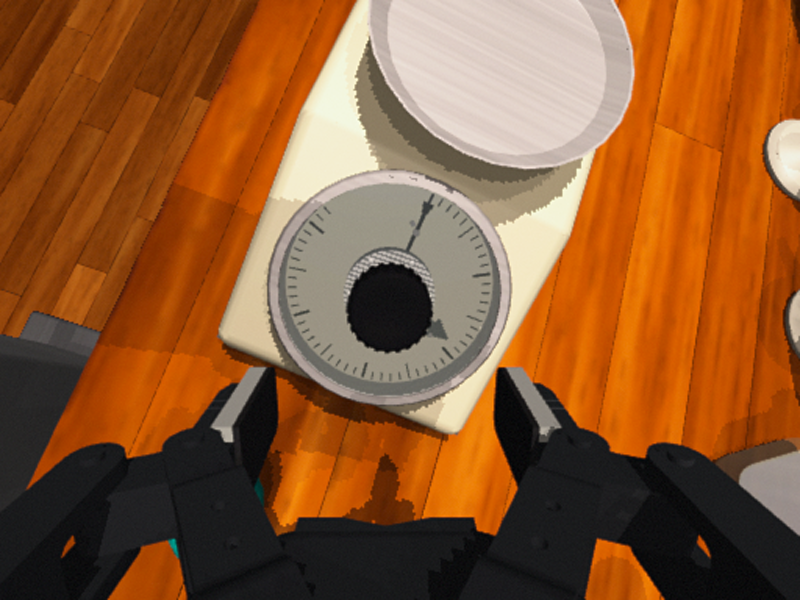

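The live hand is at zero (430,200) and the drag hand's arrow is at (443,332), about 1.9 rad clockwise of zero. The knob top is at (390,306), within 2 mm of where I predicted it, so I approach and grip.

Request:
carry_out(targets="0.08 0.05 0.4 0 0 0 0.6;0 0 0.5 0 0 0 0.6;0 0 0.5 0 0 0 0.6;0 0 0.5 0 0 0 0.6;0 0 0.4 0 0 0 0.6;0 0 0.17 0 0 0 0.6;0 0 0 0 0 0 0.6;0 0 0 0 0 0 0.2", newtons=40)

```text
time: 12.35
ee_pos: [0.4436, 0.1477, 0.2428]
tcp_rot: [166.5, -27.0, 114.2]
wrist_force: [-0.4, -0.0, 0.9]
opening: 0.0578
grasp_force: 0.0
```

Request:
carry_out(targets="0 0 0 0 0 0 -0.2;0 0 0 0 0 0 -0.4;0 0 0 0 0 0 -0.4;0 0 0 0 0 0 -0.4;0 0 0 0 0 0 -0.4;0 0 0 0 0 0 -0.4;0 0 0 0 0 0 -0.4;0 0 0 0 0 0 -0.4")

```text
time: 13.02
ee_pos: [0.4434, 0.1473, 0.2435]
tcp_rot: [166.5, -27.0, 114.1]
wrist_force: [-5.9, -2.7, 1.9]
opening: 0.0404
grasp_force: 40.2
```

Request:
carry_out(targets="0 -0.03 0.05 0 0 0 -0.5;0 0 0.05 0 0 0 -0.5;0 0 0.05 0 0 0 -0.5;0 0 0.02 0 0 0 -0.5;0 0 0 0 0 0 -0.5;0 0 0 0 0 0 -0.5;0 0 0 0 0 0 -0.5;0 0 0 0 0 0 -0.5")

```text
time: 13.68
ee_pos: [0.4431, 0.1499, 0.2392]
tcp_rot: [166.3, -26.9, 114.1]
wrist_force: [-11.8, -17.7, 21.7]
opening: 0.0404
grasp_force: 43.1
```

Request:
carry_out(targets="0 -0.02 -0.015 0 0 0 -0.5;0 0 0 0 0 0 -0.5;0 0 0 0 0 -0.3 -0.5;0 0 0 0 0 -0.5 -0.5;0 0 0 0 0 -0.5 -0.5;0 0 0 0 0 -0.5 -0.5;0 0 0 0 0 -0.5 -0.5;0 0 0 0 0 -0.5 -0.5")

```text
time: 14.35
ee_pos: [0.4421, 0.1495, 0.239]
tcp_rot: [159.3, -22.1, 131.1]
wrist_force: [-11.5, -16.5, 18.6]
opening: 0.04
grasp_force: 42.4
```

Request:
carry_out(targets="0.02 -0.03 0 0 0 -0.7 -0.5;0 0 0 0 0 -0.8 -0.5;0 0 0 0 0 -0.8 -0.5;0 0 0 0 0 -0.8 -0.5;0 0 0 0 0 -0.8 -0.5;0 0 0 0 0 -0.8 -0.5;0 0 0 0 0 -0.8 -0.5;0 0 0 0 0 -0.8 -0.5")

```text
time: 15.02
ee_pos: [0.4404, 0.1486, 0.2383]
tcp_rot: [150.9, -6.3, 164.7]
wrist_force: [-12.3, -26.1, 18.1]
opening: 0.0406
grasp_force: 43.0
```

```bash
cat > st.py <<'E'
from h import *
o=monitor.get_obs();p=o['ee_pos'];M=R.from_euler('xyz',o['tcp_rot'],degrees=True).as_matrix()
print(o['time'],p.round(4),o['q'].round(1),'F tool',(M.T@o['wrist_force']).round(1),'T tool',(M.T@o['torque']).round(2))
d=np.array([.449,.2393,.0818])-p;print('to G tool',(M.T@d).round(4));print(M.round(2),M.T[2])
E
python3 st.py
```

```text
15.0167 [0.4404 0.1486 0.2383] [ 12.1 -12.1 -26.4  66.7  28.4  31.3] F tool [  7.  -16.3 -29.1] T tool [3.89 1.24 0.12]
to G tool [-0.0017  0.0019  0.181 ]
[[-0.96  0.28  0.04]
 [ 0.26  0.83  0.49]
 [ 0.11  0.48 -0.87]] [ 0.03523455  0.4947141  -0.86834123]
```

Lateral force is building up, so I look before continuing.

Run:
```python
from h import *
a=camera("wrist");b=camera("side");np.savez('w6.npz',a=a,**get_calibration("wrist"))
o=np.zeros((600,800,3),np.uint8)
o[:,:480]=cv2.resize(a[144:384,160:352,::-1],(480,600),interpolation=2)
o[:400,480:]=cv2.resize(b[200:300,215:295,::-1],(320,400),interpolation=2)
cv2.imwrite('pics/w6.png',o)
```

View pics/w6.png

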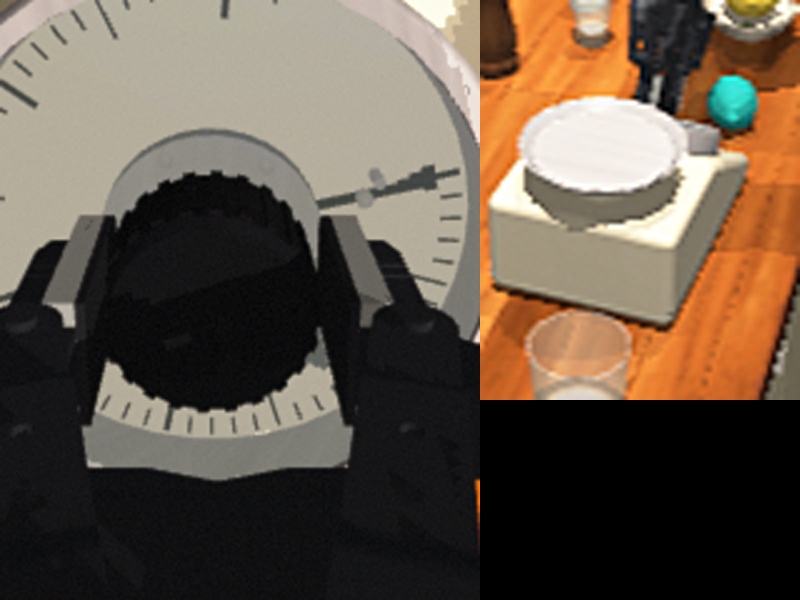

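The clutch is driving: the drag hand's arrow is now about 1 rad from zero, at (322,352) beside the right finger. I ease the push and keep turning.

Request:
carry_out(targets="0 0.03 -0.03 0 0 0 -0.5;0 0 0 0 0 0 -0.5;0 0 0 0 0 -0.5 -0.5;0 0 0 0 0 -0.5 -0.5;0 0 0 0 0 -0.5 -0.5;0 0 0 0 0 -0.5 -0.5;0 0 0 0 0 -0.5 -0.5;0 0 0 0 0 -0.5 -0.5")

```text
time: 15.78
ee_pos: [0.4403, 0.1484, 0.2383]
tcp_rot: [150.5, 2.0, 179.6]
wrist_force: [-11.2, -30.5, 9.2]
opening: 0.0406
grasp_force: 42.5
```

```bash
python3 st.py
```

```text
15.7833 [0.4403 0.1484 0.2383] [ 12.1 -12.  -26.3  66.8  28.3  14.3] F tool [ 10.6 -21.9 -23.4] T tool [4.9  2.05 0.1 ]
to G tool [-0.0026  0.0021  0.1811]
[[-1.   -0.01  0.03]
 [ 0.01  0.87  0.49]
 [-0.03  0.49 -0.87]] [ 0.03365336  0.49169693 -0.87011584]
```

Request:
carry_out(targets="0.03 -0.05 -0.02 0 0 0 -0.5;0.02 -0.05 0 0 0 0 -0.5;0 0 0 0 0 0 -0.5;0 0 0 0 0 0 -0.5;0 0 0 0 0 -0.5 -0.5;0 0 0 0 0 -0.5 -0.5;0 0 0 0 0 -0.5 -0.5;0 0 0 0 0 -0.5 -0.5")

```text
time: 16.45
ee_pos: [0.4392, 0.1461, 0.2374]
tcp_rot: [151.1, 7.8, -170.3]
wrist_force: [-0.1, -10.1, 1.0]
opening: 0.0406
grasp_force: 40.8
```

```bash
python3 st.py
```

```text
16.45 [0.4392 0.1461 0.2374] [ 11.8 -12.3 -26.6  66.8  28.6   2.3] F tool [ 1.7 -8.1 -5.9] T tool [1.84 0.49 0.04]
to G tool [-0.0041  0.0029  0.1816]
[[-0.98 -0.21  0.04]
 [-0.17  0.85  0.5 ]
 [-0.14  0.48 -0.87]] [ 0.03516805  0.49613588 -0.86753236]
```

Request:
carry_out(targets="0 -0.03 0.02 0 0 -0.6 -0.5;0 0 0 0 0 -0.6 -0.5;0 0 0 0 0 -0.6 -0.5;0 0 0 0 0 -0.6 -0.5;0 0 0 0 0 -0.6 -0.5;0 0 0 0 0 -0.6 -0.5;0 0 0 0 0 -0.6 -0.5;0 0 0 0 0 -0.6 -0.5")

```text
time: 17.12
ee_pos: [0.4398, 0.1449, 0.2365]
tcp_rot: [157.5, 19.9, -144.8]
wrist_force: [0.3, -18.0, 5.1]
opening: 0.0401
grasp_force: 41.5
```

```bash
python3 st.py
```

```text
17.1167 [0.4398 0.1449 0.2365] [ 11.6 -12.2 -26.7  66.7  28.5 -25.3] F tool [  7.8 -10.6 -13.3] T tool [2.17 1.86 0.08]
to G tool [-0.0055  0.0025  0.1813]
[[-0.77 -0.64  0.04]
 [-0.54  0.68  0.49]
 [-0.34  0.36 -0.87]] [ 0.03649493  0.49470335 -0.86829529]
```

Request:
carry_out(targets="0.04 -0.05 0 0 0 -0.5 -0.5;0 0 0 0 0 -0.5 -0.5;0 0 0 0 0 -0.5 -0.5;0 0 0 0 0 -0.5 -0.5;0 0 0 0 0 -0.5 -0.5;0 0 0 0 0 -0.5 -0.5;0 0 0 0 0 0 -0.5;0 0 0 0 0 0 -0.5")

```text
time: 17.78
ee_pos: [0.4401, 0.1428, 0.235]
tcp_rot: [164.2, 25.6, -127.4]
wrist_force: [4.1, -14.4, 3.1]
opening: 0.0407
grasp_force: 41.7
```

```bash
python3 st.py
python3 - <<'E'
from h import *
a=camera("wrist");np.savez('w7.npz',a=a,**get_calibration("wrist"))
cv2.imwrite('pics/w7.png',cv2.resize(a[104:384,116:396,::-1],(600,600),interpolation=2))
E
```

```text
17.7833 [0.4401 0.1428 0.235 ] [ 11.4 -12.1 -26.8  66.6  28.6 -42.6] F tool [ 6.7 -9.7 -9.7] T tool [2.01 1.69 0.92]
to G tool [-0.0078  0.0025  0.1811]
[[-0.55 -0.84  0.04]
 [-0.72  0.49  0.5 ]
 [-0.43  0.24 -0.87]] [ 0.03686731  0.49503928 -0.86808808]
```

View pics/w7.png

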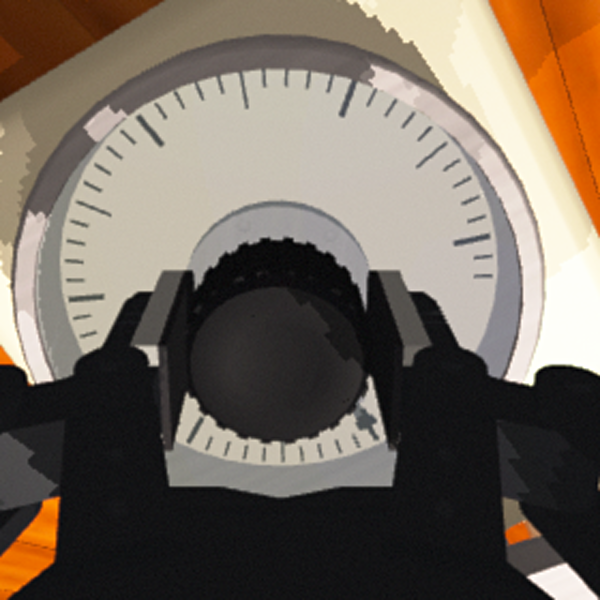

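The z-torque jumped to 0.9 N m, which means the stop was met, and the arrow at (366,418) points upslope at zero. I let go and retreat along the axis.

Request:
carry_out(targets="0 0 -0.05 0 0 0 -0.5;0 0 -0.05 0 0 0 -0.5;0 0 0 0 0 0 0.3;0 0 0 0 0 0 0.6;0 0 0 0 0 0 0.6;0 0 0 0 0 0 0.6;0 0 0 0 0 0 0.6;0 0 -0.3 0 0 0 0.6")

```text
time: 18.5
ee_pos: [0.4382, 0.1363, 0.247]
tcp_rot: [163.9, 25.6, -127.3]
wrist_force: [-0.9, 0.4, -0.5]
opening: 0.0688
grasp_force: 0.0
```

Request:
carry_out(targets="0 0 -0.5 0 0 0 0.6;0 0 -0.5 0 0 0 0.6;0 0 -0.5 0 0 0 0.6;0 0 -0.5 0 0 0 0.6;0 0 -0.4 0 0 0 0.6;0 0 -0.3 0 0 0 0.6;0 0 0 0 0 0 0.6;0 0 0 0 0 0 0.6")

```text
time: 19.17
ee_pos: [0.4353, 0.0821, 0.3423]
tcp_rot: [164.1, 25.7, -127.3]
wrist_force: [0.3, 0.3, -0.3]
opening: 0.068
grasp_force: 0.0
```

```bash
python3 st.py
python3 - <<'E'
from h import *
c=get_calibration("wrist");a=camera("wrist")
n=np.array([-.035,-.499,.866]);G=np.array([.449,.2393,.0818]);u=np.array([.06,.864,.5])
g=np.array(proj(c,G));z=np.array(proj(c,G+.055*u));print(g,z)
x0,y0=np.clip((g-110).astype(int),0,[292,164]);print(x0,y0)
k=cv2.resize(a[y0:y0+220,x0:x0+220,::-1],(600,600),interpolation=2)
t=camera("top");o=np.zeros((600,800,3),np.uint8);o[:,:600]=k;o[:200,600:]=cv2.resize(t[185:245,265:325,::-1],(200,200))
cv2.imwrite('pics/w8.png',o)
E
```

```text
19.1667 [0.4353 0.0821 0.3423] [  3.5 -13.6 -15.9  83.3  29.7 -51.7] F tool [-0.2 -0.2  0.4] T tool [ 0.19  0.4  -0.02]
to G tool [-0.0071  0.0009  0.3045]
[[-0.55 -0.84  0.03]
 [-0.72  0.49  0.5 ]
 [-0.43  0.25 -0.87]] [ 0.03485909  0.49818347 -0.86637063]
[246.59436265 188.99779513] [274.4570305  236.10144581]
136 78
```

View pics/w8.png

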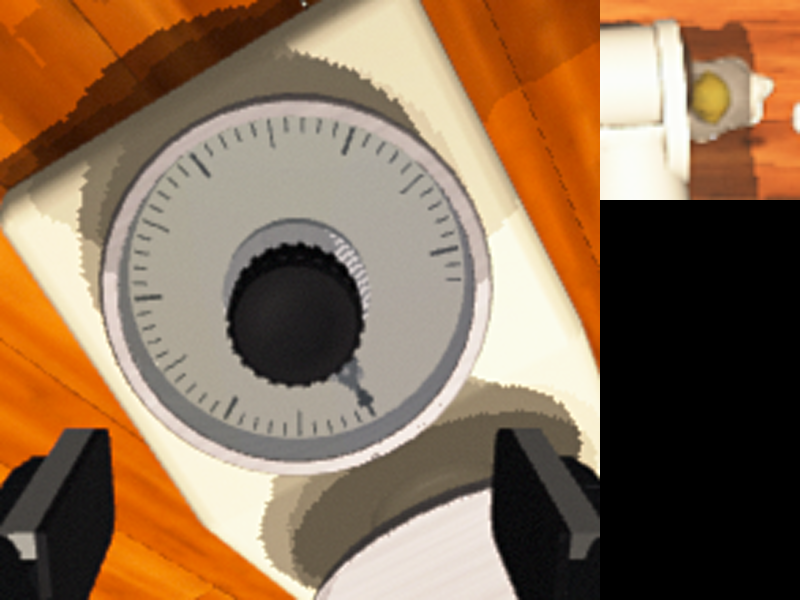

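The drag arrow at (352,378) lines up with the live hand and zero mark at (368,408). The lemon is in the dish and the knob is out.

```bash
python3 -c "
from workcell import bot
print(bot.job_done())"
```

```text
the job is handed in; nothing more can be done
None
```

The job is handed in, with no verdict returned: the last picture showed the lemon in the relish dish, the drag hand at zero in line with the live hand, and the knob released; I did not re-check the other items at the end.

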